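# Take the left-hand nut and the running burr off a bench sample mill

## Robot

A 6-joint arm with a two-finger parallel gripper is mounted at the origin on a cart in front of the work surface, level with it; the furniture and walls round the work are solid. World frame = base frame: x ahead of the robot, y to its left, z up, the work surface at z = 0. Lengths are in mm, angles in rad, forces in N, time in s.
With the tool pointing down it reaches from about 300 to 775 mm from the base axis. Payload 14.6 kg.
Tool frame: the origin (TCP) lies on the centre line of the jaws, within the pads' length; the fingertips stand 17 mm ahead of it and the grasp point (between the pads) lies 2 mm behind it; z points along the fingers, y is the line along which they close (so a half turn about z gives the same grasp; the last joint's range is limited). The gripper opens to 85 mm and grips with 20 to 120 N. Pads are 22 mm wide; open, the fingers measure 114 mm over their backs; the gripper's body (76 mm by 85 mm) begins 54 mm behind the grasp point. The pads swing forward as they close: fully open they stand 13 mm farther back than shut.
Start: joints at [-1.417, 0.3, 1.521, -0, 1.321, -0.067], TCP at [120.449, -536.639, 248.281] pointing down, gripper open.
Joint ranges: [-3.03, 3.03], [-0.79, 2.21], [0.23, 2.52], [-1.04, 4.18], [0, 3.07], [-2.55, 2.55]. Speed limits (rad/s): [2.22, 2.22, 2.57, 3.14, 3.14, 3.14].

## Interface

Orientations are given as a rotation vector (axis times angle).
In Python, from bench import read_state, get_image, get_calibration, hand_in gives the robot as it stands.
- The arm moves only by the tool move_arm, never from a script. Its argument "motion" is a list that holds one entry, the list of rows, each a list of 4 numbers: the shift along the tool's x, y, z as a fraction of full scale, then the turn about the tool's z as a fraction of full scale. A call has 1 to 12 rows; each row is the pose to reach, as a shift and turn from the pose commanded when the call began, along the tool's axes at that moment; what a row does not reach only later rows make up. Full scale, the value 1, is 0.5 m for a shift and 1.5 rad for a turn. A row lasts 1/12 s, in which the tool goes at most 41.7 mm and 7.16 degrees, less where a joint would pass 70% of its speed; a pose out of reach is approached as far as the arm can. A call with a number of a shift or a turn outside -1 to 1 is refused whole. A call with a gripper value outside its range is refused whole. "jaw" is the finger opening in mm, from 0 to 85.4, set as the call begins (left out, the last holds). The fingers move at their own pace and stop on an object; "newtons" is the grip in N (left out, the last holds). Time passes only in rows, so rows that repeat a pose let the fingers close. It gives the time, the measured TCP pose, the force, the opening and the grip force at its end, in the units of the state.
- read_state(): the state, without advancing time (a new reading comes with each control period).
- get_image(name): name is "scene" or "top" or "wrist"; returns the picture (480x640x3 uint8, blue, green, red); there is no depth.
- get_calibration(name): a dict with "fx", "fy", "cx", "cy" (pixels), "extrinsics" (4x4, takes a point from camera to world coordinates); the wrist camera has in their place "tool_from_camera" (4x4, takes a point from camera to tool coordinates, whose origin is the TCP and whose axes are the flange's). Camera axes: x right, y up, looking along -z (the intrinsics and any distortion apply to the point x, -y, -z); pixel columns grow to the right and rows downward; lengths in mm; the calibration is good to about 2 mm. A picture is of the moment at which its call begins: read the wrist's pose just before it. get_calibration takes no time and is no camera call.
- hand_in(): hands the job in; it is judged then, once.
The state is a dict: "time": time; "joint_positions": joint angles; "qvel": joint speeds; "effort": joint torques, N m; "position": TCP position; "eef_rot": TCP orientation; "wrist_force": force on the tool from outside, world axes, zero at the start; "wrist_torque": the same for the moment, N m; "gripper_width": finger opening in mm; "finger_force": force on a finger pad.
Only numpy, scipy, OpenCV 4.12 (cv2) and the standard library are available. Lean on these libraries where they do the work, as an engineer would, in place of code of your own. Each camera call takes 0.05 s, during which the arm holds its last target. There are 200 camera calls.

## Task

The sample mill's running burr is due for cleaning. It is held down by a brass quick-release nut with a left-hand thread, which comes undone clockwise seen from above: unscrew it by feel until it lifts off freely, kindly to the thread (no pulling before it is free, no wringing against its stop, never forcing it tighter), and lay it in the blue parts tray. Then draw the burr straight up off its spindle and lay it flat in the tray beside the nut, dropping neither and leaving the other things on the bench alone.

Things in the scene. Friction and masses are not known exactly. Their poses are not given: they have to be found in the camera images.
- nut_mid (a point): Middle of the brass hexagon nut (on its axis, half-way up) that sits on top of the burr on the mill's spindle: 42 mm across flats, 48 mm across corners, 24 mm high, open through the middle, its corners notched at mid-height as on left-hand nuts. At yaw 0 two flats face along +x and -x, others follow every 60 degrees.
- nut: The same nut, about 0.12 kg; origin at the centre of its underside. Left-hand thread: clockwise seen from above (yaw decreasing) it comes undone and rises 14 mm per full turn, pushed up by a spring. It lets go after 1.4 to 2.6 rad, different each time and to be felt: before that it does not lift more than 2 mm, after it lifts off freely; 0.35 rad beyond, its lugs run against solid stops.
- mill: Bench sample mill, fixed to the bench: round white housing 124 mm across with a blue band; origin at the centre of its underside, z up along the spindle. Deck 85 mm up; on it a fixed burr 54 mm across, up to 101 mm; then running burr and nut (the tight nut reaches 152 to 156 mm up). At yaw 0 the spout points along -x, over a beaker, to 100 mm from the axis, up to 90 mm high.
- spindle_top (a point): Top of the mill's spindle, on its axis, 147 mm above the bench, inside the nut; below it two-start thread and two stop ribs. The nose is 27 mm across and leaves the nut 1 mm of play all round. The thread bears the spring's 15 N and spoils above 45 N in all: keep pulls, pushes and sideways loads of the fingers on the nut below about 15 N, turning torque below 0.3 N m; grip lightly until centred.
- burr_rim (a point): Middle of the running burr's disc (on its axis, 10 mm above its underside): dark steel disc, 60 mm across, 20 mm thick, with a plain round rim (teeth below), and on top a boss 39 mm across and 6 mm high that carries the nut.
- burr: The same burr, about 0.22 kg, origin at the centre of its underside. Its hexagonal bore sits with 1 mm of play on the spindle's hexagonal drive (up to 123 mm above the bench), so it does not turn with the nut. A spring washer under it lifts it up to 6 mm as the nut is undone. With the nut off it pulls straight up, over the spindle's top.
- tray_mid (a point): Centre of the inner floor of the blue parts tray, 7 mm above the bench; pale grey liner. The tray is fixed; inside it measures 232 mm along its x and 162 mm along its y; its rim stands 13 mm above the floor.
- catch_beaker_mid (a point): Small glass beaker under the mill's spout, 44 mm across, 56 mm high; bystander. Point half-way up.
- hopper: The mill's clear plastic hopper with black rims, taken off and stood wide mouth down behind the mill, 118 mm across, 105 mm high; bystander. Origin at the centre of its underside.
- vial_amber: Amber sample vial with a black cap, 27 mm across, 59 mm high; bystander. Origin at its underside.
- vial_green: Sample vial with a green cap, 25 mm across, 56 mm high; bystander. Origin at its underside.
There are look-alikes about, which are no part of the job. What is meant by the nut is not turquoise, and is the smaller of those in its own colour.

How it is judged (in metres and radians):
On the way, in this order (a step that is already met when the one before it is completed fails the run):
1. the nut has been unscrewed and lifted clear of the spindle, the burr still on it (z of nut_mid in the frame of mill above 0.165 m and z of burr_rim in the frame of mill below 0.125 m and horizontal distance between burr_rim and mill below 0.006 m), for 0.1 s.
2. the nut lies in the parts tray, let go and at rest (x of nut_mid in the frame of tray_mid between -0.1 and 0.1 m and y of nut_mid in the frame of tray_mid between -0.066 and 0.066 m and z of nut_mid in the frame of tray_mid between 0 and 0.026 m and linear speed of nut below 0.02 m/s and contact force between the fingers and nut below 0.1 N), for 0.2 s.
3. the burr has been drawn up clear of the spindle (z of burr_rim in the frame of mill above 0.16 m), for 0.05 s.
At the end, for the whole second after the job is handed in: Nut and burr both lie side by side on the floor of the blue tray, their centres at least 15 mm from its walls and less than 26 mm above its floor, the burr flat (within 0.15 rad), both let go and at rest (x of nut_mid in the frame of tray_mid between -0.1 and 0.1 m and y of nut_mid in the frame of tray_mid between -0.066 and 0.066 m and z of nut_mid in the frame of tray_mid between 0 and 0.026 m and x of burr_rim in the frame of tray_mid between -0.1 and 0.1 m and y of burr_rim in the frame of tray_mid between -0.066 and 0.066 m and z of burr_rim in the frame of tray_mid between 0 and 0.026 m and angle between burr_rim's own z axis and vertical below 0.15 rad and linear speed of each of nut, burr below 0.02 m/s); the robot touches nothing.
It fails at once if the nut's thread is loaded with more than 45 N (pulled before it is free, wrenched sideways, wrung against its stop or forced tighter) (contact force between nut and mill above 45 N).
It fails at once if the nut is dropped (falls faster than 0.6 m/s out of the fingers) (linear speed of nut above 0.6 m/s and contact force between the fingers and nut below 0.1 N).
It fails at once if the burr is dropped (falls faster than 0.6 m/s out of the fingers) (linear speed of burr above 0.6 m/s and contact force between the fingers and burr below 0.1 N).
It fails at once if the beaker, the hopper or a vial is moved by more than 25 mm (distance of any of catch_beaker_mid, hopper, vial_amber, vial_green from where it was at the start of the episode above 0.025 m).
It also fails if it takes over 72 s, if anything falls off the work surface, if the arm or the gripper's body presses on something with over 40 N, if the wrist force passes 120 N, or if a joint passes its speed limit or range.

## Working session

There is one attempt and no reset: what is moved stays moved. The work goes in short steps, Python scripts to look and compute and a tool call to move; the robot and the scene stay as the last step left them, time stands still between calls to the robot, and variables do not carry over. Pictures are saved under pics/ and viewed, at most 10 in all, crops included, and the job is handed in when it is done.

Besides the shell and the picture viewer there is one more tool, called as a command line: name --argument value ..., lists and objects as JSON in quotes. move_arm: Moves the arm, as the interface text tells. Its arguments: {"type":"object","properties":{"motion":{"type":"array","items":{"type":"array","items":{"type":"array","items":{"type":"number"}}}},"jaw":{"type":"number"},"newtons":{"type":"number"}},"required":["motion"]}

```bash
mkdir -p pics
cat > h.py <<'E'
import numpy as np, cv2
from bench import read_state, get_image, get_calibration
from scipy.spatial.transform import Rotation as R
def ray(c,u,v,E=None):
    E=np.array(c["extrinsics"]) if E is None else E
    d=np.array([(u-c["cx"])/c["fx"],-(v-c["cy"])/c["fy"],-1.])
    return E[:3,3],E[:3,:3]@d
def onz(c,u,v,z,E=None):
    o,d=ray(c,u,v,E); return o+d*(z-o[2])/d[2]
def tool():
    s=read_state();T=np.eye(4);T[:3,:3]=R.from_rotvec(s["eef_rot"]).as_matrix();T[:3,3]=s["position"];return T
E
python3 - <<'E'
from h import *
s=read_state();print(s)
for n in["scene","top"]:
    cv2.imwrite(f"pics/{n}0.png",get_image(n));print(n,get_calibration(n))
print(get_calibration("wrist"))
print(R.from_rotvec(s["eef_rot"]).as_matrix().round(3))
E
```

```text
{'time': 0.0, 'joint_positions': array([-1.41658470e+00,  3.00531140e-01,  1.52160066e+00, -3.85434349e-05,
        1.32070527e+00, -6.66160534e-02]), 'qvel': array([ 8.20220684e-04, -5.85069828e-04,  4.27898057e-05, -8.81023328e-04,
        5.54876648e-04,  2.24194327e-05]), 'effort': array([-2.97627139e-04, -5.43498409e+01, -3.61797273e+01, -4.93658081e-05,
        3.97218391e-03, -1.74785004e-05]), 'position': array([ 120.41665904, -536.42946501,  247.68008862]), 'eef_rot': array([-3.12122650e+00, -3.46049051e-01,  1.44122934e-04]), 'wrist_force': array([-0.15927984, -0.20364898,  0.53459471]), 'wrist_torque': array([-0.02235862,  0.05664048, -0.03190152]), 'finger_force': 0.0, 'gripper_width': 85.4362733878682}
scene {'fx': 464.2988263394983, 'fy': 464.2988263394983, 'cx': 315.5047284509379, 'cy': 235.7915915514938, 'extrinsics': array([[ 8.74656755e-01,  2.38277280e-01, -4.22136825e-01,
         1.72786154e+02],
       [-4.84491803e-01,  4.01698977e-01, -7.77113650e-01,
        -6.27052971e+02],
       [-1.55965962e-02,  8.84229534e-01,  4.66792113e-01,
         5.48592142e+02],
[... 389 characters left out ...]
56921393e-04,  1.80206868e-01,  9.83628268e-01,
         1.46780943e+03],
       [ 0.00000000e+00,  0.00000000e+00,  0.00000000e+00,
         1.00000000e+00]])}
{'fx': 331.69159290013357, 'fy': 331.69159290013357, 'cx': 321.99958471050115, 'cy': 242.18222125668527, 'tool_from_camera': array([[ 8.81255693e-04,  9.46973956e-01,  3.21309120e-01,
         8.39903143e+01],
       [ 9.99999611e-01, -8.24529432e-04, -3.12619365e-04,
         6.22433702e-01],
       [-3.11135712e-05,  3.21309270e-01, -9.46974314e-01,
        -1.25910186e+02],
       [ 0.00000000e+00,  0.00000000e+00,  0.00000000e+00,
         1.00000000e+00]])}
[[ 0.976  0.219 -0.   ]
 [ 0.219 -0.976  0.001]
 [ 0.    -0.001 -1.   ]]
```

View pics/scene0.png

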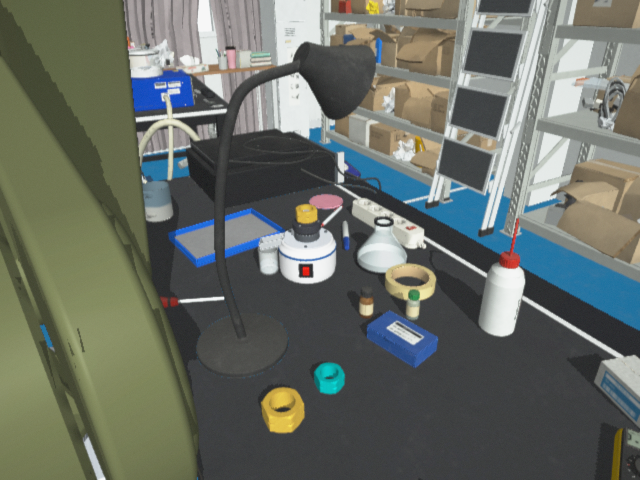

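View pics/top0.png

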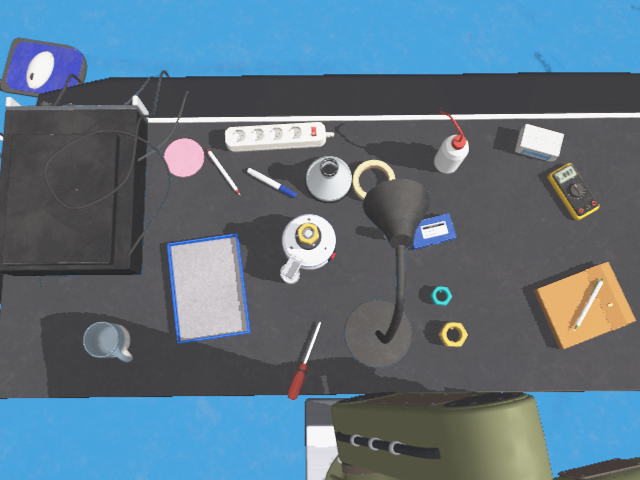

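The scene view shows the mill with a brass nut at about (306,213), and the tray at (228,238). The top view shows the mill at (308,240), its nut at (308,234), and the tray at (208,288). A desk lamp (base at (380,335), head at (400,210)) stands between the arm and the mill.

Candidates for the nut in the top view:
- Brass nut on the mill at (308,234).
- Bigger yellow nut at (453,334).
- Turquoise nut at (441,295).

I choose the one on the mill.

Run:
```python
from h import *
top=cv2.imread("pics/top0.png");sc=cv2.imread("pics/scene0.png")
T=get_calibration("top");S=get_calibration("scene")
def yel(im,x0,x1,y0,y1):
    h=cv2.cvtColor(im,cv2.COLOR_BGR2HSV)[y0:y1,x0:x1]
    m=cv2.inRange(h,(18,120,90),(32,255,255));c=max(cv2.findContours(m,0,2)[0],key=cv2.contourArea)
    r=cv2.minEnclosingCircle(c);return (r[0][0]+x0,r[0][1]+y0),r[1],cv2.contourArea(c)
def tri(a,b):
    o1,d1=ray(T,*a);o2,d2=ray(S,*b)
    t=np.linalg.lstsq(np.c_[d1,-d2],o2-o1,rcond=None)[0]
    return ((o1+d1*t[0]+o2+d2*t[1])/2).round(1),np.linalg.norm(o1+d1*t[0]-o2-d2*t[1]).round(1)
a=yel(top,290,330,215,255);b=yel(sc,290,325,200,228);print(a,b)
print("nut z150",onz(T,*a[0],150),"tri",tri(a[0],b[0]))
print("lamp head",tri((398,215),(338,80)),"lampbend",tri((401,240),(300,65)),"base",onz(T,380,335,5),"scn",onz(S,242,345,5))
for z in(300,400,500): print("head at z",z,onz(T,398,210,z)[:2].round(),"stem",onz(T,401,280,z)[:2].round(), "scn head", onz(S,338,80,z)[:2].round())
# tray blue
h=cv2.cvtColor(top,cv2.COLOR_BGR2HSV);m=cv2.inRange(h[220:350,150:260],(100,150,80),(125,255,255))
c=max(cv2.findContours(m,0,2)[0],key=cv2.contourArea);r=cv2.minAreaRect(c);bx=cv2.boxPoints(r)+[150,220]
P=np.array([onz(T,*p,20) for p in bx]);print(P.round(),P.mean(0).round(1))
for n,p,z in[("beaker",(291,268),90),("hopper",(329,170),105),("flask",(329,166),100),("robot",(430,450),200)]: print(n,onz(T,*p,z).round())
print("mill deck centre",onz(T,309,242,85).round(1))
```

```text
((307.82353019714355, 233.44117736816406), 10.780904769897461, 299.0) ((306.0, 213.5), 11.926960945129395, 334.5)
nut z150 [572.05723995 149.90962334 150.        ] tri (array([573.8, 150.2, 139.8]), np.float64(0.7))
lamp head (array([547. , -12.6, 430.1]), np.float64(4.1)) lampbend (array([492.2,  -9.8, 456.7]), np.float64(7.8)) base [355.193326   -15.88728157   5.        ] scn [356.82970736 -13.09495829   5.        ]
head at z 300 [586. -29.] stem [448. -30.] scn head [965. 666.]
head at z 400 [561. -16.] stem [435. -17.] scn head [646. 146.]
head at z 500 [537.  -2.] stem [423.  -3.] scn head [ 328. -374.]
[[582. 497.  20.]
 [602. 321.  20.]
 [360. 289.  20.]
 [341. 459.  20.]] [471.4 391.3  20. ]
beaker [505. 190.  90.]
hopper [730. 100. 105.]
flask [742. 100. 100.]
robot [121. -89. 200.]
mill deck centre [565.4 148.5  85. ]
```

```bash
cat >> h.py <<'E'
def fr(*targets):
    M=tool()
    th=np.degrees(np.arctan2(M[1,1],M[0,1]))
    print("pos",M[:3,3].round(1),"theta_y",th.round(2),"j6",round(read_state()["joint_positions"][5],3))
    for x,y,z,*t in targets:
        d=M[:3,:3].T@(np.array([x,y,z])-M[:3,3])/500
        print((x,y,z),d.round(4),*( [np.round(-np.radians(t[0]-th)/1.5,4)] if t else []))
E
python3 -c "
from h import *
fr((75,-345,640),(200,-290,640),(290,-200,640),(350,0,640))"
```

```text
pos [ 120.4 -536.5  247.8] theta_y -77.35 j6 -0.067
(75, -345, 640) [-0.0047 -0.3943 -0.7841]
(200, -290, 640) [ 0.2633 -0.4469 -0.784 ]
(290, -200, 640) [ 0.4783 -0.5831 -0.7838]
(350, 0, 640) [ 0.683  -0.9472 -0.7835]
```

move_arm --motion '[[[0, -0.39, -0.78, -0.1], [0, -0.39, -0.78, -0.2], [0, -0.39, -0.78, -0.3], [0, -0.39, -0.78, -0.4], [0, -0.39, -0.78, -0.5], [0, -0.39, -0.78, -0.5], [0, -0.39, -0.78, -0.5], [0, -0.39, -0.78, -0.5], [0, -0.39, -0.78, -0.5], [0, -0.39, -0.78, -0.5], [0, -0.39, -0.78, -0.5], [0, -0.39, -0.78, -0.5]]]'

```text
time: 1.1
position: [77.4, -344.3, 642.4]
eef_rot: [2.773, 1.462, -0.004]
wrist_force: [-0.1, -1.0, -0.3]
gripper_width: 84.9
finger_force: 0.0
```

```bash
python3 -c "
from h import *
print(read_state()['joint_positions'])
fr((200,-290,640),(310,-180,640),(360,0,640),(350,150,640))"
```

```text
[-1.45347378e+00 -9.16743322e-02  1.04298591e+00 -2.11878358e-05
  2.18285030e+00 -8.53432352e-01]
pos [  77.4 -344.3  642.4] theta_y -34.38 j6 -0.853
(200, -290, 640) [0.228  0.141  0.0041]
(310, -180, 640) [0.5338 0.1984 0.0027]
(360, 0, 640) [8.874e-01 7.760e-02 1.000e-04]
(350, 150, 640) [ 1.1237 -0.1083 -0.0021]
```

move_arm --motion '[[[0.08, 0.05, 0, -0.08], [0.15, 0.09, 0, -0.16], [0.228, 0.141, 0, -0.24], [0.3, 0.155, 0, -0.32], [0.38, 0.17, 0, -0.4], [0.46, 0.185, 0, -0.48], [0.534, 0.198, 0, -0.56], [0.62, 0.17, 0, -0.64], [0.7, 0.14, 0, -0.72], [0.78, 0.11, 0, -0.8], [0.86, 0.085, 0, -0.88], [0.92, 0.05, 0, -0.96]]]'

```text
time: 2.1
position: [359.1, 21.3, 636.9]
eef_rot: [-1.113, -2.935, 0.001]
wrist_force: [1.4, -0.8, -0.2]
gripper_width: 85.1
finger_force: 0.0
```

```bash
python3 -c "
from h import *
print(read_state()['joint_positions'])
fr((350,150,640,100),(500,150,430,100),(570,150,330,100))"
```

```text
[-4.27432230e-02 -7.81593278e-02  1.04478085e+00  1.91734286e-06
  2.17751605e+00 -8.88721082e-01]
pos [359.1  21.3 636.9] theta_y 48.47 j6 -0.889
(350, 150, 640) [ 0.1842  0.1807 -0.0062] -0.5996
(500, 150, 430) [-0.0412  0.3803  0.413 ] -0.5996
(570, 150, 330) [-0.1464  0.4734  0.6127] -0.5996
```

move_arm --motion '[[[0.08, 0.08, 0, -0.08], [0.15, 0.15, 0, -0.16], [0.184, 0.181, 0, -0.24], [0.12, 0.23, 0.1, -0.32], [0.06, 0.28, 0.2, -0.4], [0.0, 0.33, 0.3, -0.48], [-0.04, 0.38, 0.41, -0.56], [-0.08, 0.41, 0.48, -0.6], [-0.146, 0.473, 0.61, -0.6], [-0.146, 0.473, 0.61, -0.6], [-0.146, 0.473, 0.61, -0.6], [-0.146, 0.473, 0.61, -0.6]]]'

```text
time: 3.1
position: [570.2, 146.4, 331.2]
eef_rot: [0.265, -3.129, 0.0]
wrist_force: [0.6, 0.4, -0.7]
gripper_width: 85.8
finger_force: 0.0
```

```bash
cat > look.py <<'E'
from h import *
import sys
M=tool();im=get_image("wrist");cv2.imwrite(f"pics/{sys.argv[1]}.png",im)
W=get_calibration("wrist");E=M@np.array(W["tool_from_camera"])
np.save(f"pics/{sys.argv[1]}.npy",E);print(read_state()["joint_positions"].round(3));fr()
E
python3 look.py w1
```

```text
[ 0.188  0.356  1.278 -0.     1.521 -1.551]
pos [571.7 145.9 322.3] theta_y 99.65 j6 -1.551
```

View pics/w1.png

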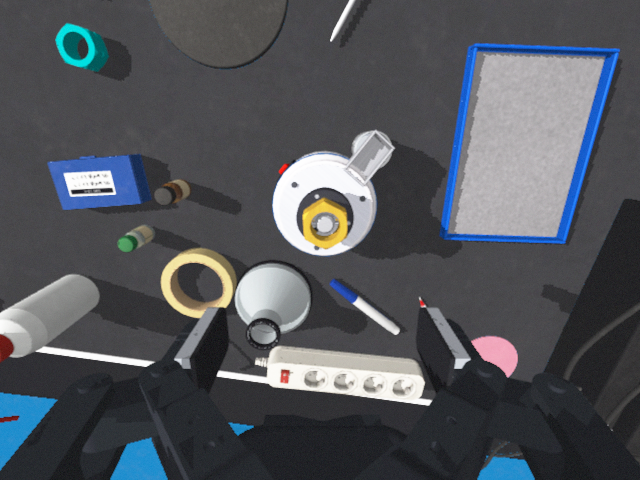

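The wrist view shows the mill at (325,210) with its brass nut at (326,222), and the tray at (530,145). The turquoise nut at (80,48) is left alone. I'll take a settled close crop of the chosen nut.

```bash
python3 look.py w2; python3 -c "
from h import *
im=cv2.imread('pics/w2.png')[185:265,285:365];cv2.imwrite('pics/w2c.png',cv2.resize(im,None,fx=7,fy=7,interpolation=cv2.INTER_CUBIC))"
```

```text
[ 0.189  0.351  1.277 -0.     1.527 -1.551]
pos [570.1 146.  325.4] theta_y 99.65 j6 -1.551
```

View pics/w2c.png

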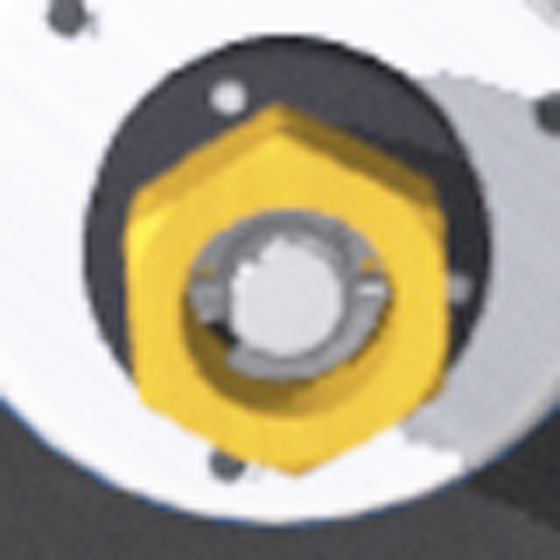

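The crop shows the brass hexagon nut on the dark burr. Its top-face corners in the crop are at about (282,135), (443,208), (443,385), (297,472), (133,400) and (128,228). Two flats already face the image's left and right, which is the jaw direction.

Run:
```python
from h import *
W=get_calibration("wrist");E=np.load("pics/w2.npy")
c=np.array([(282,135),(443,208),(443,385),(297,472),(133,400),(128,228)])/7-0.43+[285,185]
for z in(152,154,156):
    P=np.array([onz(W,*p,z,E)[:2] for p in c]);C=P.mean(0);Q=P-C
    a=np.degrees(np.arctan2(Q[:,1],Q[:,0]));rel=((a+30)%60+0);rel=np.degrees(np.angle(np.exp(1j*np.radians(a*6)).mean()))/6
    print(z,C.round(1),"radii",np.linalg.norm(Q,axis=1).round(1),"corner mod60",a.round(1),rel.round(2))
# spindle top centre at z=147 (blob), burr outline ellipse at z~121
im=cv2.imread("pics/w2.png");h=cv2.cvtColor(im,cv2.COLOR_BGR2HSV)
print("spindle",onz(W,285/7-.43+285,298/7-.43+185,147,E).round(1))
print("mask circle burr", onz(W,287/7+285,205/7+185,115,E).round(1))
# tray liner in top and wrist
b=cv2.inRange(h[20:270,430:640],(100,150,80),(125,255,255));k=max(cv2.findContours(b,0,2)[0],key=cv2.contourArea)
bx=cv2.boxPoints(cv2.minAreaRect(k))+[430,20];P=np.array([onz(W,*p,20,E) for p in bx]);print(P.round(),P.mean(0))
fr((570,150,250,100))
```

```text
152 [574.6 149.3] radii [23.2 24.4 23.6 23.4 24.5 23.6] corner mod60 [-168.3  133.2   72.1   13.   -48.2 -107.4] 12.42
154 [574.  149.2] radii [23.  24.2 23.4 23.2 24.4 23.4] corner mod60 [-168.3  133.2   72.1   13.   -48.2 -107.4] 12.42
156 [573.5 149.1] radii [22.8 24.  23.3 23.1 24.2 23.3] corner mod60 [-168.3  133.2   72.1   13.   -48.2 -107.4] 12.42
spindle [574.8 149.  147. ]
mask circle burr [569.9 149.2 115. ]
[[603. 314.  20.]
 [351. 280.  20.]
 [344. 458.  20.]
 [601. 532.  20.]] [474.56243785 396.01967915  20.        ]
pos [570.1 146.  325.4] theta_y 99.65 j6 -1.551
(570, 150, 250) [-0.0032  0.008   0.1509] -0.0041
```

move_arm --motion '[[[-0.008, 0.006, 0.06, -0.032], [-0.008, 0.006, 0.12, -0.032], [-0.008, 0.006, 0.18, -0.032], [-0.008, 0.006, 0.22, -0.032], [-0.008, 0.006, 0.22, -0.032], [-0.008, 0.006, 0.22, -0.032], [-0.008, 0.006, 0.22, -0.032]]]' --jaw 62

```text
time: 3.78
position: [573.4, 150.3, 226.4]
eef_rot: [-0.34, 3.121, 0.0]
wrist_force: [0.2, -0.7, 1.0]
gripper_width: 61.8
finger_force: 0.0
```

```bash
python3 look.py w3; python3 -c "
from h import *
im=cv2.imread('pics/w3.png')[140:340,220:440];cv2.imwrite('pics/w3c.png',cv2.resize(im,None,fx=3,fy=3,interpolation=cv2.INTER_CUBIC))"
```

```text
[ 0.195  0.411  1.422  0.     1.305 -1.593]
pos [573.5 150.3 226.5] theta_y 102.45 j6 -1.593
```

View pics/w3c.png

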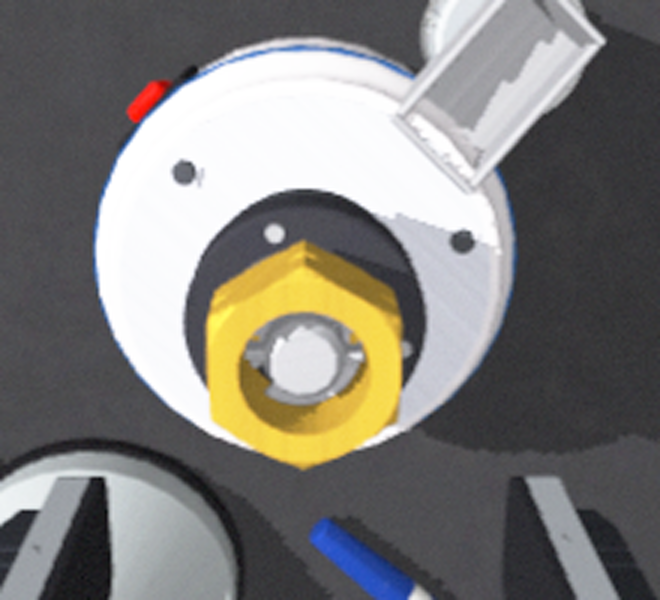

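Run:
```python
from h import *
W=get_calibration("wrist");E=np.load("pics/w3.npy")
c=np.array([(305,272),(402,331),(402,415),(304,467),(212,420),(209,335)])/3-0.33+[220,140]
z=154
P=np.array([onz(W,*p,z,E)[:2] for p in c]);C=P.mean(0);Q=P-C
a=np.degrees(np.arctan2(Q[:,1],Q[:,0]));rel=np.degrees(np.angle(np.exp(1j*np.radians(a*6)).mean()))/6
print(z,C.round(1),"radii",np.linalg.norm(Q,axis=1).round(1),a.round(1),rel.round(2))
print("spindle",onz(W,304/3+219.67,360/3+139.67,147,E).round(1))
P=[onz(W,u/3+219.67,480/3+139.67,222,E).round(1) for u in(107,512)];print("pads",P,(P[0]+P[1])/2)
fr((574,149.5,146,102.4))
```

```text
154 [574.8 149.8] radii [23.2 22.8 23.1 22.2 23.1 22.5] [-167.2  128.7   78.2   11.5  -49.9 -101.6] 13.26
spindle [574.2 149.3 147. ]
pads [array([569.4, 118.8, 222. ]), array([556.5, 176.9, 222. ])] [562.95 147.85 222.  ]
pos [573.5 150.3 226.5] theta_y 102.45 j6 -1.593
(574, 149.5, 146) [-1.000e-04 -1.800e-03  1.611e-01] 0.0006
```

move_arm --motion '[[[0.0005, -0.001, 0.05, 0], [0.0005, -0.001, 0.1, 0], [0.0005, -0.001, 0.14, 0], [0.0005, -0.001, 0.16, 0], [0.0005, -0.001, 0.16, 0], [0.0005, -0.001, 0.16, 0]]]' --jaw 52

```text
time: 4.33
position: [573.4, 149.7, 145.7]
eef_rot: [-0.34, 3.122, 0.0]
wrist_force: [0.2, 0.2, 0.7]
gripper_width: 51.9
finger_force: 0.0
```

move_arm --motion '[[[0, 0, 0, 0], [0, 0, 0, 0], [0, 0, 0, 0], [0, 0, 0, 0], [0, 0, 0, 0]]]' --jaw 40 --newtons 20

```text
time: 4.75
position: [573.7, 149.7, 146.2]
eef_rot: [-0.34, 3.12, 0.0]
wrist_force: [0.4, -1.0, 7.7]
gripper_width: 41.2
finger_force: 23.3
```

```bash
cat > st.py <<'E'
from h import *
s=read_state();M=tool()
print("t",s["time"],"F_tool",(M[:3,:3].T@s["wrist_force"]).round(2),"T_tool",(M[:3,:3].T@s["wrist_torque"]).round(3),"ff",s["finger_force"],"w",s["gripper_width"]);fr()
E
python3 st.py
```

```text
t 4.75 F_tool [-0.16 -1.07 -7.74] T_tool [ 0.148  0.047 -0.009] ff 23.289581537246704 w 41.231203126187516
pos [573.7 149.7 146.2] theta_y 102.44 j6 -1.594
```

move_arm --motion '[[[0, 0, -0.001, 0.03], [0, 0, -0.0015, 0.07], [0, 0, -0.0018, 0.11], [0, 0, -0.002, 0.15], [0, 0, -0.0023, 0.2], [0, 0, -0.0023, 0.2]]]'

```text
time: 5.25
position: [573.4, 149.8, 146.9]
eef_rot: [0.136, 3.137, 0.001]
wrist_force: [-0.6, -0.1, 5.4]
gripper_width: 41.6
finger_force: 23.2
```

```bash
python3 st.py
```

```text
t 5.25 F_tool [ 0.61 -0.18 -5.41] T_tool [0.047 0.159 0.134] ff 23.153294026851654 w 41.64480370725812
pos [573.4 149.8 146.9] theta_y 85.03 j6 -1.29
```

move_arm --motion '[[[0, 0, -0.0007, 0.06], [0, 0, -0.0011, 0.12], [0, 0, -0.0015, 0.18], [0, 0, -0.0019, 0.24], [0, 0, -0.0023, 0.3], [0, 0, -0.0027, 0.36], [0, 0, -0.0031, 0.42], [0, 0, -0.0031, 0.42]]]'

```text
time: 5.92
position: [573.4, 149.8, 148.2]
eef_rot: [1.1, 2.941, 0.002]
wrist_force: [0.1, 0.2, 6.4]
gripper_width: 41.0
finger_force: 23.1
```

```bash
python3 st.py
```

```text
t 5.9167 F_tool [ 0.1   0.22 -6.41] T_tool [-0.026 -0.014  0.051] ff 23.067234456539154 w 40.9810832387362
pos [573.4 149.8 148.2] theta_y 48.98 j6 -0.661
```

move_arm --motion '[[[0, 0, -0.001, 0.06], [0, 0, -0.0015, 0.12], [0, 0, -0.002, 0.18], [0, 0, -0.0025, 0.24], [0, 0, -0.003, 0.3], [0, 0, -0.0035, 0.36], [0, 0, -0.0035, 0.36]]]'

```text
time: 6.5
position: [573.2, 149.7, 149.4]
eef_rot: [1.842, 2.544, 0.001]
wrist_force: [0.2, 0.0, 4.2]
gripper_width: 41.2
finger_force: 22.8
```

```bash
python3 st.py
```

```text
t 6.5 F_tool [-0.03  0.2  -4.23] T_tool [-0.054  0.001 -0.   ] ff 22.804834842681885 w 41.22691492137334
pos [573.2 149.7 149.4] theta_y 18.18 j6 -0.124
```

move_arm --motion '[[[0, 0, -0.001, 0], [0, 0, -0.002, 0], [0, 0, -0.003, 0], [0, 0, -0.004, 0], [0, 0, -0.004, 0], [0, 0, -0.004, 0]]]'

```text
time: 7.0
position: [572.9, 149.6, 149.8]
eef_rot: [-1.838, -2.548, 0.0]
wrist_force: [8.1, 1.4, -10.4]
gripper_width: 41.4
finger_force: 22.4
```

```bash
python3 st.py
```

```text
t 7.0 F_tool [-1.23  8.11 10.35] T_tool [-1.32  -0.184 -0.043] ff 22.442160844802856 w 41.36718541489925
pos [572.9 149.6 149.8] theta_y 18.4 j6 -0.128
```

move_arm --motion '[[[0, 0, 0.002, 0], [0, 0, 0.0028, 0.02], [0, 0, 0.0026, 0.06], [0, 0, 0.0022, 0.1], [0, 0, 0.002, 0.12], [0, 0, 0.002, 0.12]]]'

```text
time: 7.5
position: [572.9, 149.7, 149.9]
eef_rot: [-2.062, -2.37, -0.0]
wrist_force: [0.7, 0.2, 1.9]
gripper_width: 41.7
finger_force: 23.8
```

```bash
python3 st.py
```

```text
t 7.5 F_tool [ 0.08  0.68 -1.87] T_tool [-0.093 -0.031  0.013] ff 23.811521530151367 w 41.71756291826917
pos [572.9 149.7 149.9] theta_y 7.97 j6 0.055
```

move_arm --motion '[[[0, 0, -0.001, 0], [0, 0, -0.002, 0], [0, 0, -0.003, 0], [0, 0, -0.003, 0]]]'

```text
time: 7.83
position: [572.8, 149.6, 150.2]
eef_rot: [-2.06, -2.371, 0.001]
wrist_force: [6.0, 2.7, -10.9]
gripper_width: 41.5
finger_force: 22.6
```

```bash
python3 st.py
```

```text
t 7.8333 F_tool [ 1.88  6.33 10.86] T_tool [-1.151  0.184 -0.035] ff 22.647105753421783 w 41.48295473946091
pos [572.8 149.6 150.2] theta_y 8.02 j6 0.054
```

move_arm --motion '[[[0, 0, 0.003, 0], [0, 0, 0.0028, 0.04], [0, 0, 0.0024, 0.08], [0, 0, 0.0022, 0.12], [0, 0, 0.0022, 0.12], [0, 0, 0.0022, 0.12], [0, 0, 0.001, 0.12], [0, 0, 0, 0.12], [0, 0, -0.0006, 0.12], [0, 0, -0.0006, 0.12]]]'

```text
time: 8.67
position: [572.8, 149.6, 150.6]
eef_rot: [-2.266, -2.176, 0.001]
wrist_force: [5.7, 0.1, -10.6]
gripper_width: 41.7
finger_force: 22.6
```

```bash
python3 st.py
```

```text
t 8.6667 F_tool [ 0.34  5.7  10.64] T_tool [-0.941  0.242 -0.008] ff 22.640441358089447 w 41.71530808928271
pos [572.8 149.6 150.6] theta_y -2.33 j6 0.234
```

move_arm --motion '[[[0, 0, 0.003, 0], [0, 0, 0.0028, 0.04], [0, 0, 0.0024, 0.08], [0, 0, 0.0022, 0.12], [0, 0, 0.0022, 0.12], [0, 0, 0.0022, 0.12], [0, 0, 0.001, 0.12], [0, 0, 0, 0.12], [0, 0, -0.0006, 0.12], [0, 0, -0.0006, 0.12]]]'

```text
time: 9.5
position: [572.7, 149.6, 151.0]
eef_rot: [-2.452, -1.963, 0.001]
wrist_force: [4.7, 2.0, -10.4]
gripper_width: 41.5
finger_force: 22.6
```

```bash
python3 st.py
```

```text
t 9.5 F_tool [ 2.95  4.19 10.42] T_tool [-0.821  0.416 -0.08 ] ff 22.633351385593414 w 41.508736955434486
pos [572.7 149.6 151. ] theta_y -12.66 j6 0.415
```

move_arm --motion '[[[0, 0, 0.003, 0], [0, 0, 0.0028, 0.04], [0, 0, 0.0024, 0.08], [0, 0, 0.0022, 0.12], [0, 0, 0.0022, 0.12], [0, 0, 0.0022, 0.12], [0, 0, 0.001, 0.12], [0, 0, 0, 0.12], [0, 0, -0.0006, 0.12], [0, 0, -0.0006, 0.12]]]'

```text
time: 10.33
position: [572.8, 149.6, 151.4]
eef_rot: [-2.619, -1.734, 0.001]
wrist_force: [5.1, 2.1, -11.5]
gripper_width: 41.9
finger_force: 22.6
```

```bash
python3 st.py
```

```text
t 10.3333 F_tool [ 3.92  3.86 11.47] T_tool [-0.692  0.567  0.018] ff 22.616963982582092 w 41.8518801827997
pos [572.8 149.6 151.4] theta_y -22.98 j6 0.595
```

move_arm --motion '[[[0, 0, 0.003, 0], [0, 0, 0.003, 0.04], [0, 0, 0.0026, 0.08], [0, 0, 0.0024, 0.12], [0, 0, 0.0024, 0.12], [0, 0, 0.0024, 0.12], [0, 0, 0.0012, 0.12], [0, 0, 0, 0.12], [0, 0, -0.0004, 0.12], [0, 0, -0.0004, 0.12]]]'

```text
time: 11.17
position: [572.8, 149.6, 151.9]
eef_rot: [-2.765, -1.491, 0.001]
wrist_force: [3.8, 1.5, -9.6]
gripper_width: 42.0
finger_force: 22.9
```

```bash
python3 st.py
```

```text
t 11.1667 F_tool [3.31 2.39 9.57] T_tool [-0.441  0.497  0.044] ff 22.888440191745758 w 41.98584396076339
pos [572.8 149.6 151.9] theta_y -33.31 j6 0.775
```

move_arm --motion '[[[0, 0, 0.0026, 0], [0, 0, 0.0026, 0.04], [0, 0, 0.0022, 0.08], [0, 0, 0.002, 0.12], [0, 0, 0.002, 0.12], [0, 0, 0.002, 0.12], [0, 0, 0.001, 0.12], [0, 0, -0.0004, 0.12], [0, 0, -0.0006, 0.12], [0, 0, -0.0006, 0.12]]]'

```text
time: 12.0
position: [572.9, 149.6, 152.5]
eef_rot: [2.888, 1.237, -0.0]
wrist_force: [2.9, 1.1, -4.3]
gripper_width: 42.0
finger_force: 23.3
```

```bash
python3 st.py
```

```text
t 12.0 F_tool [2.84 1.33 4.31] T_tool [-0.291  0.361 -0.067] ff 23.34731251001358 w 41.98405142222004
pos [572.9 149.6 152.5] theta_y -43.62 j6 0.955
```

move_arm --motion '[[[0, 0, -0.001, 0], [0, 0, -0.002, 0], [0, 0, -0.002, 0]]]'

```text
time: 12.25
position: [572.9, 149.8, 154.0]
eef_rot: [-2.888, -1.236, -0.001]
wrist_force: [0.7, 2.4, -2.3]
gripper_width: 41.5
finger_force: 23.8
```

```bash
python3 st.py
```

```text
t 12.25 F_tool [ 2.21 -1.18  2.31] T_tool [0.198 0.465 0.032] ff 23.770573139190674 w 41.47602601099199
pos [572.9 149.8 154. ] theta_y -43.65 j6 0.955
```

move_arm --motion '[[[0, 0, -0.002, 0], [0, 0, -0.004, 0], [0, 0, -0.006, 0], [0, 0, -0.008, 0], [0, 0, -0.01, 0], [0, 0, -0.01, 0]]]'

```text
time: 12.75
position: [572.9, 149.5, 159.0]
eef_rot: [2.888, 1.236, 0.0]
wrist_force: [0.1, 0.6, -1.3]
gripper_width: 41.6
finger_force: 23.8
```

```bash
python3 st.py
```

```text
t 12.75 F_tool [ 0.56 -0.35  1.26] T_tool [-0.033  0.041  0.004] ff 23.752761483192444 w 41.579541096343235
pos [572.9 149.5 159. ] theta_y -43.67 j6 0.956
```

move_arm --motion '[[[0, 0, -0.02, 0], [0, 0, -0.05, 0], [0, 0, -0.09, 0], [0, 0, -0.13, 0], [0, 0, -0.17, 0], [0, 0, -0.18, 0], [0, 0, -0.18, 0]]]' --newtons 35

```text
time: 13.33
position: [573.3, 149.7, 250.5]
eef_rot: [2.888, 1.236, 0.005]
wrist_force: [-0.4, 0.7, -2.0]
gripper_width: 41.4
finger_force: 37.8
```

```bash
python3 st.py
python3 - <<'E'
from h import *
im=get_image("top");cv2.imwrite("pics/top1.png",im);T=get_calibration("top")
h=cv2.cvtColor(im,cv2.COLOR_BGR2HSV);m=cv2.inRange(h[225:345,160:255],(100,150,80),(125,255,255))
# inner liner: hull of hole
cs,hi=cv2.findContours(m,cv2.RETR_CCOMP,2)
for c in sorted(cs,key=cv2.contourArea)[-2:]:
    r=cv2.minAreaRect(c);bx=cv2.boxPoints(r)+[160,225]
    P=np.array([onz(T,*p,20)[:2] for p in bx]);C=P.mean(0)
    e=[P[1]-P[0],P[2]-P[1]];print(C.round(1),[(np.linalg.norm(v).round(1),np.degrees(np.arctan2(v[1],v[0])).round(1)) for v in e])
print("box",onz(T,145,270,100),"mug",onz(T,120,355,60))
fr((573,300,250),(521,398,200,-82.5),(521,398,60,-82.5))
E
```

```text
t 13.3333 F_tool [ 0.18 -0.76  1.95] T_tool [-0.05   0.011  0.038] ff 37.84306883811951 w 41.41122414777583
pos [573.3 149.7 250.5] theta_y -43.66 j6 0.956
[470.4 390.4] [(np.float64(168.2), np.float64(-83.5)), (np.float64(236.0), np.float64(-172.4))]
[471.3 391.3] [(np.float64(177.0), np.float64(-83.5)), (np.float64(244.3), np.float64(-172.4))]
box [502.81285627 517.59917457 100.        ] mug [315.54855167 577.8254019   60.        ]
pos [572.9 149.6 248.7] theta_y -43.66 j6 0.956
(573, 300, 250) [ 0.2178 -0.2074 -0.0025]
(521, 398, 200) [ 0.2878 -0.418   0.0975] 0.452
(521, 398, 60) [ 0.2877 -0.4181  0.3775] 0.452
```

move_arm --motion '[[[0.05, -0.05, 0, 0.05], [0.1, -0.1, 0, 0.1], [0.15, -0.16, 0, 0.16], [0.2, -0.22, 0.02, 0.22], [0.24, -0.28, 0.05, 0.28], [0.27, -0.34, 0.09, 0.34], [0.288, -0.418, 0.13, 0.4], [0.288, -0.418, 0.2, 0.45], [0.288, -0.418, 0.27, 0.45], [0.288, -0.418, 0.34, 0.45], [0.288, -0.418, 0.38, 0.45], [0.288, -0.418, 0.38, 0.45]]]'

```text
time: 14.38
position: [518.3, 396.3, 51.8]
eef_rot: [3.129, 0.21, -0.014]
wrist_force: [-0.4, -1.4, -2.3]
gripper_width: 41.4
finger_force: 37.7
```

```bash
python3 st.py; python3 look.py w4;python3 -c "
from h import *
fr((521,397,28,-83))"
```

```text
t 14.3833 F_tool [-0.53  1.29  2.31] T_tool [-0.069 -0.017  0.015] ff 37.69475877285004 w 41.356377052978345
pos [518.3 396.3  51.8] theta_y -82.33 j6 2.034
[0.597 0.732 1.348 0.    1.068 2.033]
pos [519.7 397.1  55.4] theta_y -82.33 j6 2.033
pos [519.7 397.1  55.4] theta_y -82.33 j6 2.033
(521, 397, 28) [0.0029 0.0004 0.0547] 0.0078
```

View pics/w4.png

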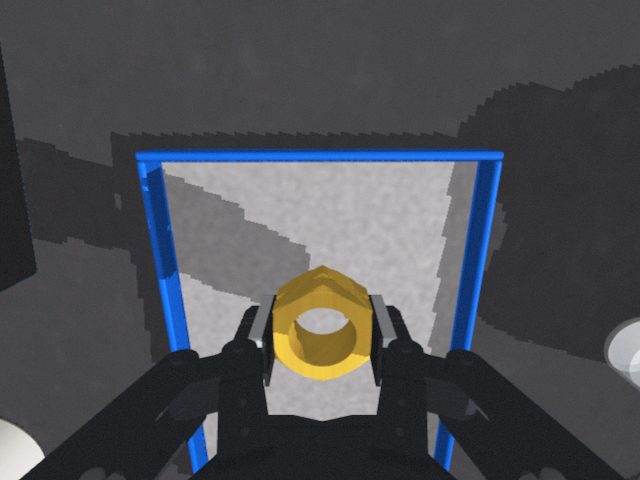

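The wrist view shows the nut at (322,325), held level between the pads and over the tray's liner, near the middle of its width. Now I lower it by feel.

move_arm --motion '[[[0, 0, 0.02, 0], [0, 0, 0.035, 0], [0, 0, 0.05, 0], [0, 0, 0.055, 0], [0, 0, 0.058, 0], [0, 0, 0.058, 0], [0, 0, 0.058, 0]]]'

```text
time: 15.02
position: [521.3, 398.2, 30.1]
eef_rot: [-3.134, -0.21, -0.001]
wrist_force: [0.2, 0.2, -1.6]
gripper_width: 41.2
finger_force: 37.8
```

```bash
python3 st.py
```

```text
t 15.0167 F_tool [ 0.24 -0.21  1.6 ] T_tool [ 0.031 -0.008 -0.01 ] ff 37.811041474342346 w 41.2019076026933
pos [521.3 398.2  30.1] theta_y -82.33 j6 2.033
```

move_arm --motion '[[[0, 0, 0.003, 0], [0, 0, 0.006, 0], [0, 0, 0.008, 0], [0, 0, 0.01, 0], [0, 0, 0.01, 0]]]'

```text
time: 15.43
position: [521.1, 398.1, 24.9]
eef_rot: [-3.135, -0.21, -0.0]
wrist_force: [-0.1, -1.1, 2.1]
gripper_width: 41.3
finger_force: 38.1
```

```bash
python3 st.py
```

```text
t 15.4333 F_tool [-0.2   1.07 -2.11] T_tool [-0.079 -0.265  0.043] ff 38.087037205696106 w 41.31943357307776
pos [521.1 398.1  24.9] theta_y -82.33 j6 2.034
```

move_arm --motion '[[[0, 0, 0, 0], [0, 0, 0, 0], [0, 0, 0, 0], [0, 0, 0, 0], [0, 0, 0, 0]]]' --jaw 62

```text
time: 15.85
position: [521.1, 398.1, 24.7]
eef_rot: [-3.135, -0.21, -0.0]
wrist_force: [-0.4, -0.3, 0.1]
gripper_width: 61.8
finger_force: 0.0
```

move_arm --motion '[[[0, 0, -0.03, 0], [0, 0, -0.08, 0], [0, 0, -0.16, 0], [0, 0, -0.24, 0], [0, 0, -0.32, 0], [0, 0, -0.4, 0], [0, 0, -0.45, 0], [0, 0, -0.45, 0]]]'

```text
time: 16.52
position: [522.1, 398.8, 258.1]
eef_rot: [-3.129, -0.21, -0.015]
wrist_force: [-0.2, -0.0, 0.3]
gripper_width: 61.7
finger_force: 0.0
```

```bash
python3 look.py w5; python3 -c "
from h import *
fr((574,149.5,250,-43))"
```

```text
[0.597 0.536 1.177 0.    1.422 2.034]
pos [521.6 398.4 254.3] theta_y -82.33 j6 2.034
pos [521.6 398.4 254.3] theta_y -82.33 j6 2.034
(574, 149.5, 250) [0.0374 0.5074 0.0073] -0.4577
```

View pics/w5.png

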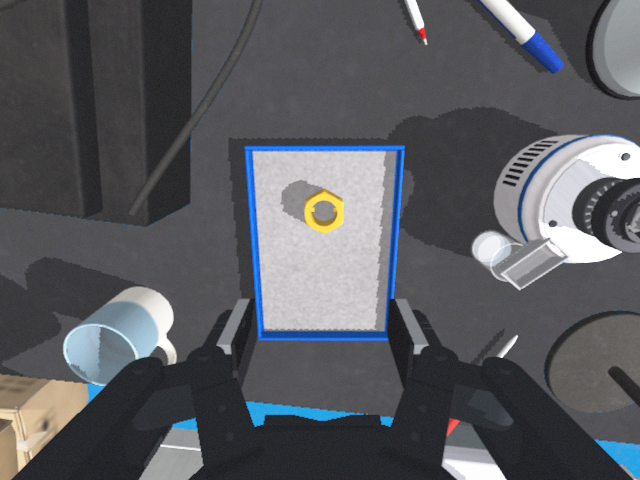

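The nut lies flat on the liner at (324,211), well inside the tray. The burr is still on the mill at (620,213). Next is the burr.

move_arm --motion '[[[0, 0.08, 0, -0.06], [0.01, 0.16, 0, -0.12], [0.015, 0.24, 0, -0.18], [0.02, 0.32, 0, -0.24], [0.03, 0.4, 0, -0.3], [0.037, 0.46, 0, -0.36], [0.037, 0.507, 0.02, -0.42], [0.037, 0.507, 0.06, -0.457], [0.037, 0.507, 0.08, -0.457], [0.037, 0.507, 0.08, -0.457], [0.037, 0.507, 0.08, -0.457]]]' --jaw 78

```text
time: 17.48
position: [572.9, 149.9, 209.4]
eef_rot: [-2.882, -1.249, 0.002]
wrist_force: [0.5, 0.4, 0.1]
gripper_width: 78.3
finger_force: 0.0
```

```bash
python3 look.py w6; python3 -c "
from h import *
fr((573,149.6,119,-43))"
```

```text
[0.194 0.426 1.441 0.    1.275 0.946]
pos [573.2 150.1 210.2] theta_y -43.09 j6 0.946
pos [573.2 150.1 210.2] theta_y -43.09 j6 0.946
(573, 149.6, 119) [-0.001   0.0004  0.1823] -0.0011
```

View pics/w6.png

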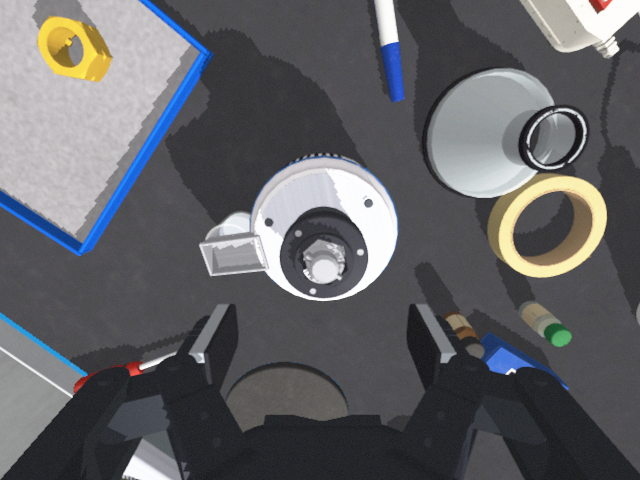

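The burr's dark disc is centred at about (324,255), and the jaws straddle it symmetrically. I descend.

move_arm --motion '[[[0, 0, 0.05, 0], [0, 0, 0.1, 0], [0, 0, 0.14, 0], [-0.001, 0, 0.17, 0], [-0.001, 0, 0.182, 0], [-0.001, 0, 0.182, 0], [-0.001, 0, 0.182, 0]]]'

```text
time: 18.12
position: [573.4, 149.5, 119.9]
eef_rot: [2.881, 1.251, 0.002]
wrist_force: [-0.3, -0.2, 0.5]
gripper_width: 78.1
finger_force: 0.0
```

move_arm --motion '[[[0, 0, 0, 0], [0, 0, 0, 0], [0, 0, 0, 0], [0, 0, 0, 0], [0, 0, 0, 0]]]' --jaw 56 --newtons 35

```text
time: 18.53
position: [573.4, 149.2, 119.4]
eef_rot: [2.882, 1.251, 0.003]
wrist_force: [2.9, 1.5, 2.4]
gripper_width: 58.7
finger_force: 40.4
```

```bash
python3 st.py
```

```text
t 18.5333 F_tool [ 3.03  1.11 -2.37] T_tool [-0.027  0.529  0.006] ff 40.384272672235966 w 58.65254736091885
pos [573.4 149.2 119.4] theta_y -43.06 j6 0.944
```

move_arm --motion '[[[0, 0, 0, 0], [0, 0, -0.003, 0], [0, 0, -0.006, 0], [0, 0, -0.01, 0], [0, 0, -0.016, 0], [0, 0, -0.016, 0]]]' --newtons 50

```text
time: 19.03
position: [572.8, 148.8, 127.0]
eef_rot: [2.882, 1.251, -0.001]
wrist_force: [0.7, -0.6, -1.8]
gripper_width: 58.1
finger_force: 54.6
```

```bash
python3 st.py
```

```text
t 19.0333 F_tool [0.01 0.93 1.82] T_tool [-0.046  0.006 -0.017] ff 54.605469703674316 w 58.080097044749664
pos [572.8 148.8 127. ] theta_y -43.06 j6 0.944
```

move_arm --motion '[[[0, 0, -0.02, 0], [0, 0, -0.04, 0], [0, 0, -0.06, 0], [0, 0, -0.09, 0], [0, 0, -0.13, 0], [0, 0, -0.17, 0], [0, 0, -0.21, 0], [0, 0, -0.25, 0], [0, 0, -0.25, 0], [0, 0, -0.25, 0]]]'

```text
time: 19.87
position: [573.0, 148.9, 252.6]
eef_rot: [2.881, 1.251, 0.003]
wrist_force: [-0.8, 0.1, -3.4]
gripper_width: 58.1
finger_force: 57.6
```

```bash
python3 st.py; python3 look.py w7
python3 - <<'E'
from h import *
W=get_calibration("wrist");E=np.load("pics/w5.npy");h=cv2.cvtColor(cv2.imread("pics/w5.png"),cv2.COLOR_BGR2HSV)
m=cv2.inRange(h[180:250,280:380],(18,120,90),(32,255,255));k=max(cv2.findContours(m,0,2)[0],key=cv2.contourArea);c,_=cv2.minEnclosingCircle(k)
N=onz(W,c[0]+280,c[1]+180,19,E);print("nut",N.round(1))
p=lambda x,y:np.array([471,391])+np.array([[np.cos(.122),-np.sin(.122)],[np.sin(.122),np.cos(.122)]])@[x,y]
print("nut tray",np.round(p(-50,0)))
fr((430,300,230,-83),(421,385,100,-83),(421,385,40,-83))
E
```

```text
t 19.8667 F_tool [-0.47 -0.6   3.42] T_tool [ 0.008 -0.026 -0.009] ff 57.62856714427471 w 58.13228607924606
pos [573.  148.9 252.6] theta_y -43.06 j6 0.944
[ 0.192  0.391  1.392 -0.     1.359  0.944]
pos [572.6 148.9 251.2] theta_y -43.06 j6 0.944
nut [522.3 397.9  19. ]
nut tray [421. 385.]
pos [572.6 148.9 251.2] theta_y -43.06 j6 0.944
(430, 300, 230) [ 0.0262 -0.4147  0.0424] 0.4647
(421, 385, 100) [ 0.1382 -0.5439  0.3024] 0.4647
(421, 385, 40) [ 0.1383 -0.5438  0.4224] 0.4647
```

View pics/w7.png

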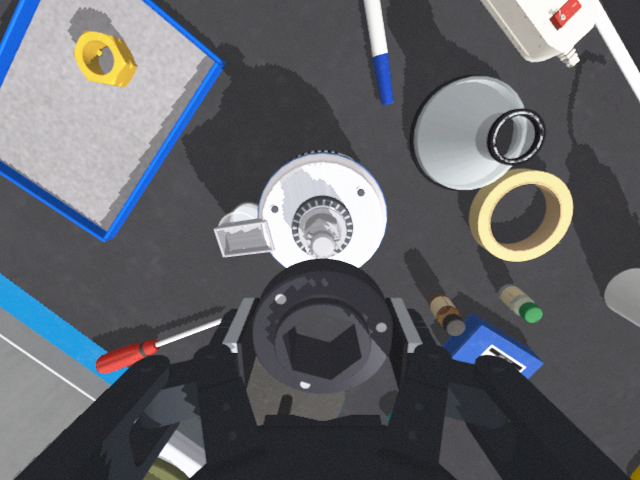

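The burr is in the jaws at (322,325), off the spindle, which shows bare at (323,240). I carry it to the tray.

move_arm --motion '[[[0.01, -0.07, 0, 0.06], [0.02, -0.14, 0, 0.12], [0.03, -0.21, 0, 0.18], [0.04, -0.28, 0, 0.24], [0.05, -0.35, 0, 0.3], [0.07, -0.42, 0.02, 0.36], [0.1, -0.49, 0.06, 0.42], [0.138, -0.544, 0.12, 0.465], [0.138, -0.544, 0.19, 0.465], [0.138, -0.544, 0.26, 0.465], [0.138, -0.544, 0.31, 0.465], [0.138, -0.544, 0.34, 0.465]]]'

```text
time: 20.92
position: [419.3, 383.8, 76.8]
eef_rot: [3.132, 0.192, -0.009]
wrist_force: [0.3, -0.0, -2.1]
gripper_width: 58.0
finger_force: 57.5
```

move_arm --motion '[[[0, 0, 0.03, 0], [0, 0, 0.06, 0], [0, 0, 0.08, 0], [0, 0, 0.095, 0], [0, 0, 0.1, 0], [0, 0, 0.1, 0], [0, 0, 0.1, 0]]]'

```text
time: 21.5
position: [421.5, 385.2, 32.2]
eef_rot: [-3.135, -0.191, -0.001]
wrist_force: [0.2, 0.2, -2.5]
gripper_width: 57.8
finger_force: 57.6
```

```bash
python3 st.py
```

```text
t 21.5 F_tool [ 0.23 -0.15  2.49] T_tool [-0.007  0.02  -0.001] ff 57.56223879754543 w 57.81714432485927
pos [421.5 385.2  32.2] theta_y -83.02 j6 2.125
```

move_arm --motion '[[[0, 0, 0.004, 0], [0, 0, 0.008, 0], [0, 0, 0.012, 0], [0, 0, 0.016, 0], [0, 0, 0.018, 0], [0, 0, 0.018, 0]]]'

```text
time: 22.0
position: [421.2, 385.0, 22.4]
eef_rot: [3.136, 0.191, -0.001]
wrist_force: [-0.2, 0.9, -2.5]
gripper_width: 58.2
finger_force: 57.6
```

```bash
python3 st.py
```

```text
t 22.0 F_tool [-0.07 -0.96  2.54] T_tool [-0.017 -0.082 -0.008] ff 57.573237195611 w 58.23169562291419
pos [421.2 385.   22.4] theta_y -83.02 j6 2.125
```

move_arm --motion '[[[0, 0, 0.002, 0], [0, 0, 0.003, 0], [0, 0, 0.004, 0], [0, 0, 0.004, 0]]]'

```text
time: 22.33
position: [421.3, 385.0, 20.6]
eef_rot: [3.136, 0.191, -0.0]
wrist_force: [-1.0, -0.6, -2.6]
gripper_width: 58.2
finger_force: 57.6
```

```bash
python3 st.py
```

```text
t 22.3333 F_tool [-1.07  0.51  2.56] T_tool [-0.012 -0.046  0.07 ] ff 57.573035806417465 w 58.23874077488887
pos [421.3 385.   20.6] theta_y -83.02 j6 2.125
```

move_arm --motion '[[[0, 0, 0.002, 0], [0, 0, 0.003, 0], [0, 0, 0.004, 0], [0, 0, 0.004, 0]]]'

```text
time: 22.67
position: [421.4, 385.2, 19.6]
eef_rot: [-3.136, -0.191, -0.0]
wrist_force: [-4.8, -3.2, 10.7]
gripper_width: 58.2
finger_force: 59.0
```

```bash
python3 st.py
```

```text
t 22.6667 F_tool [ -5.13   2.64 -10.68] T_tool [-0.694 -0.847  0.006] ff 58.968786522746086 w 58.176709053257504
pos [421.4 385.2  19.6] theta_y -83.02 j6 2.125
```

move_arm --motion '[[[0, 0, -0.0015, 0], [0, 0, -0.0015, 0]]]'

```text
time: 22.83
position: [421.4, 385.2, 19.7]
eef_rot: [-3.135, -0.191, -0.001]
wrist_force: [-2.0, 0.1, 4.2]
gripper_width: 58.2
finger_force: 58.3
```

move_arm --motion '[[[0, 0, 0, 0], [0, 0, 0, 0], [0, 0, 0, 0], [0, 0, 0, 0], [0, 0, 0, 0]]]' --jaw 76

```text
time: 23.25
position: [421.3, 385.1, 19.4]
eef_rot: [-3.136, -0.191, -0.0]
wrist_force: [-1.0, 0.4, -0.9]
gripper_width: 75.9
finger_force: 0.0
```

move_arm --motion '[[[0, 0, -0.02, 0], [0, 0, -0.06, 0], [0, 0, -0.12, 0], [0, 0, -0.2, 0], [0, 0, -0.28, 0], [0, 0, -0.36, 0], [0, 0, -0.42, 0], [0, 0, -0.45, 0], [0, 0, -0.45, 0], [0, 0, -0.45, 0]]]'

```text
time: 24.08
position: [421.3, 385.1, 245.3]
eef_rot: [-3.135, -0.191, -0.002]
wrist_force: [-0.3, 0.6, -0.6]
gripper_width: 76.0
finger_force: 0.0
```

```bash
python3 st.py; python3 look.py w8; python3 -c "
from h import *
cv2.imwrite('pics/top9.png',get_image('top'))"
```

```text
t 24.0833 F_tool [-0.24 -0.64  0.65] T_tool [-0.018  0.003  0.009] ff 0.0 w 75.98171415017592
pos [421.3 385.1 245.3] theta_y -83.02 j6 2.125
[ 0.676  0.349  1.466 -0.     1.327  2.125]
pos [421.  384.8 244. ] theta_y -83.02 j6 2.125
```

View pics/w8.png

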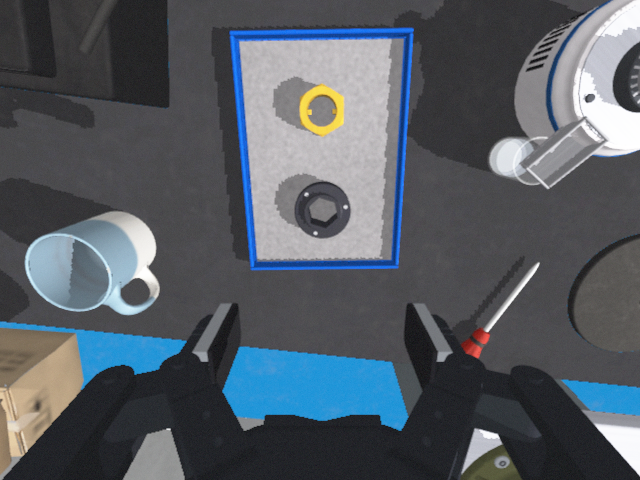

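The nut at (322,110) and the burr at (323,210) lie flat side by side in the tray. The beaker is still standing at (510,157), and the gripper is clear of everything.

```bash
python3 -c "
from bench import hand_in
print(hand_in())"
```

```text
the job is handed in; nothing more can be done
None
```

The job is handed in: the nut let go after about 2.5 rad, and it and the burr now lie flat, side by side and released in the blue tray, with nothing dropped or knocked in the camera views; the judge's result was not shown.

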